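# Pack hubbed flanges top-and-tail in a tray

## Task

Pack the black tray tight with the big hubbed gas-line flanges, alternately hub up, hub down, hub up: one already stands hub up in one end of the tray. First stand the other big flange that lies hub up in the free end of the tray, also hub up; then set the big flange that lies hub down, still hub down, between the two, so that its hub stands on the tray floor and its brim sits level over theirs.

Things in the scene. Friction and masses are not known exactly. Their poses are not given: they have to be found in the camera images.
- tray_floor (a point): Black plastic tray fixed on the bench. The point is the centre of its inner floor, 6 mm above the bench. Inner floor 188 mm long along the point's y axis, 84 mm wide along x; walls 5 mm thick, rising only 8 mm above the floor. The free end is +y. Three brims do not fit side by side on the floor.
- packed_mid (a point): Steel hat-shaped flange, 44 mm high, 0.33 kg: round brim 64 mm across, 12 mm thick; round hub (tube stub) 28 mm across, 32 mm long. Already in the tray near its -y end, hub up, brim on the tray floor. The point is on its axis, half-way up (22 mm above its underside); z is up.
- hub_up_mid (a point): Steel hat-shaped flange, 44 mm high, 0.33 kg: round brim 64 mm across, 12 mm thick; round hub (tube stub) 28 mm across, 32 mm long. Loose on the bench, brim down, hub up. Point on its axis, half-way up; z is up. Pinch the hub 10 to 20 mm above the point, clear of the brim. Place it 54 mm from the tray's middle (8 mm from brim to end wall). A smaller flange (brim 42 mm) and a flat disc are not wanted.
- hub_down_mid (a point): Steel hat-shaped flange, 44 mm high, 0.33 kg: round brim 64 mm across, 12 mm thick; round hub (tube stub) 28 mm across, 32 mm long. Loose on the bench, hub below, brim on top. Point on its axis, half-way up; z is up; brim 10 to 22 mm above the point. Pinch the brim's rim, across the tray's width. It goes half-way between the other two, about 10 mm clear of either hub, brim level with their hub tops.
Mind the look-alikes: they are no part of the job. Leave any blue or orange look-alike of the part that bears hub_down_mid alone.

How it is judged:
By the outcome, as a careful person would: the job done as asked, in the order asked, and still so for the second after the job is handed in, with the robot touching nothing.
It also fails if it takes over 58 s, if anything falls off the work surface, if the arm or the gripper's body presses on something with over 40 N, if the wrist force passes 120 N, or if a joint passes its speed limit or range.

## Robot

A 6-joint arm with a two-finger parallel gripper is mounted at the origin on the work surface. World frame = base frame: x ahead of the robot, y to its left, z up, the work surface at z = 0. Lengths are in m, angles in rad, forces in N, time in s.
With the tool pointing down it reaches from about 0.275 to 1 m from the base axis. Payload 8.4 kg.
Tool frame: the origin (TCP) lies at the very end of the fingers, on their centre line; the grasp point (between the pads) lies r.pinch_z behind it (r.pinch_z is the distance from the TCP to the grasp point, in m); z points along the fingers, y is the line along which they close (so a half turn about z gives the same grasp; the last joint's range is limited). The gripper opens to 85 mm and grips with 20 to 120 N. Pads are 22 mm wide; open, the fingers measure 114 mm over their backs; the gripper's body (76 mm by 85 mm) begins 54 mm behind the grasp point. The pads swing forward as they close: fully open they stand 13 mm farther back than shut.
Start: joints at [-1.232, 0.353, 1.633, -0, 1.155, -0.002], TCP at [0.209, -0.589, 0.231] pointing down, gripper open.
Joint ranges: [-2.63, 2.63], [-0.92, 2.1], [0.06, 2.66], [-1.3, 4.44], [0, 2.69], [-3.02, 3.02]. Speed limits (rad/s): [2.22, 2.22, 2.79, 3.14, 3.14, 3.14].

## Interface

Orientations are given as a unit quaternion [x, y, z, w].
In Python, from cell import status, eyes, r, finder gives the robot as it stands.
- The arm moves only by the tool jog_arm, never from a script. Its argument "commands" is a list of rows, each an object of numbers: "ax", "ay", "az": the turn, a rotation vector about the tool's x, y, z in degrees; "x", "y", "z": the shift along the tool's x, y, z in cm; "claw": the closure, from -1 (fully open) to 1 (shut). A call has exactly 8 rows; each row shifts and turns the commanded pose from where the row before left it, along the tool's axes as they then stand; what a row does not reach is not made up. A row lasts 1/10 s, in which the tool goes at most 50 mm and 8.59 degrees, less where a joint would pass 70% of its speed; a pose out of reach is approached as far as the arm can. A call with a gripper value outside its range is refused whole. The fingers move at their own pace and stop on an object; "newtons" is the grip in N (left out, the last holds). Time passes only in rows, so rows that do not move let the fingers close, or fill a call up. It gives the time, the measured TCP pose, the force, the opening and the grip force at its end, in the units of the state.
- status.sense(): the state, without advancing time (a new reading comes with each control period).
- eyes.read_camera(name): name is "side" or "top"; returns a dict with "img" (384x512x3 uint8, blue, green, red), "K" (3x3 intrinsics, pixels), "k1" (the pictures are not rectified: a ray, as slopes to the right and down, at radius r is drawn at 1 + k1 r^2 times it, then the intrinsics apply), "eye" and "rotation" of the camera in the world. Camera axes: x right, y up, looking along -z (the intrinsics and any distortion apply to the point x, -y, -z); pixel columns grow to the right and rows downward; lengths in m; the calibration is good to about 2 mm. A picture is of the moment at which its call begins. There is no depth.
- r.close_job(): hands the job in; it is judged then, once.
Trained networks look in the newest picture that a camera, given by its name, has taken for a name from the list of things; names that differ only in an ending like _2 or _b are one class to them, and where a whole thing is asked for, a point or a joint stands for the part that bears it (a point fixed in the world has none). Each returns a list of dicts, best first, with "conf" (0 to 1); they miss things now and then, are a little off and sometimes report something else, mostly with a low value. They report only what shows in the picture. A call takes as long as a camera call. They do not tell look-alikes from the thing itself.
- finder.spot_in(camera, query): "centre" ([column, row] in pixels, amid what is visible of it).
- finder.spot_point(camera, query): "centre" ([column, row] in pixels: a listed point, or the origin of a listed thing).
The state is a dict: "time": time; "joints": joint angles; "joint_velocities": joint speeds; "effort": joint torques, N m; "position": TCP position; "tool_rot": TCP orientation; "ft_force": force on the tool from outside, world axes, zero at the start; "torque": the same for the moment, N m; "grip_width": finger opening in m; "grip_force": force on a finger pad.
Only numpy, scipy, OpenCV 4.12 (cv2) and the standard library are available. Lean on these libraries where they do the work, as an engineer would, in place of code of your own. Each camera call takes 0.05 s, during which the arm holds its last target. There are 200 camera calls.

## Working session

There is one attempt and no reset: what is moved stays moved. The work goes in short steps, Python scripts to look and compute and a tool call to move; the robot and the scene stay as the last step left them, time stands still between calls to the robot, and variables do not carry over. Pictures are saved under pics/ and viewed, at most 10 in all, crops included, and the job is handed in when it is done.

Besides the shell and the picture viewer there is one more tool, called after ">>>" as name(argument=value, ...) on one line, values as JSON. jog_arm: Moves the arm, as the interface text tells. Its arguments: {"type":"object","properties":{"commands":{"type":"array","items":{"type":"object","properties":{"ax":{"type":"number"},"ay":{"type":"number"},"az":{"type":"number"},"x":{"type":"number"},"y":{"type":"number"},"z":{"type":"number"},"claw":{"type":"number"}}}},"newtons":{"type":"number"}},"required":["commands"]}

```bash
mkdir -p pics
python3 - <<'E'
from cell import status, eyes, r, finder
import cv2,numpy as np
s=status.sense();print(s['time'],s['position'],s['tool_rot'],s['grip_width'],r.pinch_z)
ims=[]
for c in("top","side"):
    d=eyes.read_camera(c);cv2.imwrite(f"pics/{c}0.png",d["img"]);print(c,d["K"],d["k1"],d["eye"],d["rotation"])
    for q in("tray_floor","packed_mid","hub_up_mid","hub_down_mid"):
        print(q,[(np.round(e["centre"],1).tolist(),round(e["conf"],2)) for e in finder.spot_point(c,q)])
E
```

```text
0.0 [ 0.20873179 -0.58860297  0.23056073] [ 9.85521021e-01  1.69551861e-01 -1.15003372e-04 -6.85950990e-04] 0.08546212131432024 0.0187
top [[351.75733859   0.         261.42998627]
 [  0.         351.75733859 197.58822016]
 [  0.           0.           1.        ]] -0.1009201368875515 [ 0.3918909  -0.03961375  0.69227346] [ 0.08576694 -0.07690735 -0.67158097  0.73192096]
tray_floor [([153.9, 184.0], 0.88)]
packed_mid [([177.7, 173.1], 0.79)]
hub_up_mid [([395.6, 190.0], 0.67)]
hub_down_mid [([242.7, 237.6], 0.79), ([301.7, 258.5], 0.76), ([341.5, 206.6], 0.76)]
side [[350.62820248   0.         254.24680465]
 [  0.         350.62820248 187.76049726]
 [  0.           0.           1.        ]] -0.03666437302431958 [0.49030889 0.5897571  0.4740762 ] [-0.02722834  0.46059754  0.88655831 -0.03350934]
tray_floor [([230.6, 279.5], 0.83)]
packed_mid [([229.0, 245.5], 0.6)]
hub_up_mid [([244.7, 137.7], 0.75)]
hub_down_mid [([261.4, 157.8], 0.78), ([293.1, 203.4], 0.68), ([306.1, 177.8], 0.63)]
```

View pics/top0.png

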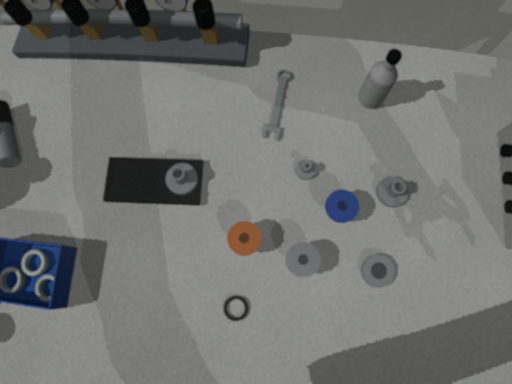

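View pics/side0.png

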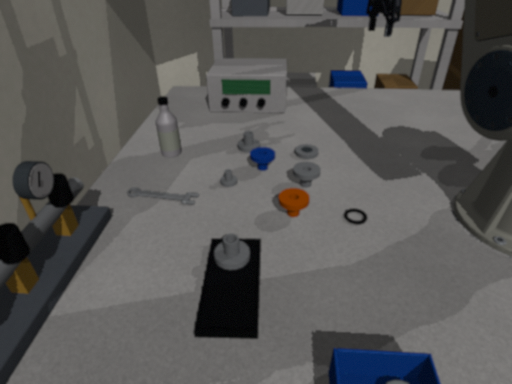

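Top view: the wanted hub-up flange is at (396,190), its smaller look-alike at (307,168), and a flat disc at (379,269). The grey hub-down flange is at (303,259), with look-alikes in orange (243,238) and blue (342,206). The tray is at (154,182) with the packed flange at (180,178). In the side view, hub_up is at (247,140) and grey hub_down at (306,172).

```bash
cat > h.py <<'E'
from cell import status, eyes, r, finder
import cv2,numpy as np
from scipy.spatial.transform import Rotation as R
from scipy.optimize import least_squares
def proj(d,P):
    c=R.from_quat(d["rotation"]).inv().apply(np.atleast_2d(P)-d["eye"])
    s=np.c_[c[:,0],-c[:,1]]/-c[:,2:]
    s=s*(1+d["k1"]*(s**2).sum(1,keepdims=True))
    return s*d["K"][0,0]+d["K"][:2,2]
def tri(ds,px):
    f=lambda p:np.concatenate([proj(d,p)[0]-u for d,u in zip(ds,px)])
    s=least_squares(f,[.5,0,.02]);return s.x,np.abs(s.fun).max()
def atz(d,u,z):
    s=least_squares(lambda p:proj(d,[p[0],p[1],z])[0]-u,[.5,0]);return s.x
def circ(c,z,rad):
    a=np.linspace(0,2*np.pi,60);return np.c_[c[0]+rad*np.cos(a),c[1]+rad*np.sin(a),0*a+z]
def crop(d,c,w,h,k,curves):
    x,y=int(c[0]-w/2),int(c[1]-h/2)
    x=max(x,0);y=max(y,0)
    im=cv2.resize(d["img"][y:y+h,x:x+w],None,fx=k,fy=k,interpolation=cv2.INTER_CUBIC)
    for P,col in curves:
        q=((proj(d,P)-[x,y]+.5)*k-.5).round().astype(np.int32)
        cv2.polylines(im,[q[:,None]],False,col,1)
    return im
def flange(p,up):
    z=p[2];s=1 if up else -1
    G=(0,255,0);Y=(0,255,255)
    return [(circ(p,z-s*22e-3,.032),G),(circ(p,z-s*10e-3,.032),G),(circ(p,z+s*22e-3,.014),Y)]
E
python3 - <<'E'
from h import *
t=eyes.read_camera("top");s=eyes.read_camera("side")
T=[]
for n,a,b in(("tray",(153.9,184),(230.6,279.5)),("packed",(177.7,173.1),(229,245.5)),("up",(395.6,190),(244.7,137.7)),("down",(301.7,258.5),(306.1,177.8))):
    p,e=tri([t,s],[a,b]);print(n,p.round(4),round(e,2));T.append(p)
g=t["img"].max(2);m=(g<45).astype(np.uint8);m[:, :95]=0;m[:,215:]=0;m[:145]=0;m[215:]=0
cs,_=cv2.findContours(m,cv2.RETR_EXTERNAL,cv2.CHAIN_APPROX_NONE);c=max(cs,key=cv2.contourArea)
q=np.array([atz(t,u[0]+0.,.014) for u in c]);rc=cv2.minAreaRect((q*1000).astype(np.float32));print("trayrect",rc)
B=cv2.boxPoints(rc)/1000;B=np.c_[B,0*B[:,0]+.014];B=np.r_[B,B[:1]];tr=[(B,(0,0,255))]
rows=[]
for d in(t,s):
    ims=[]
    for p,f in((T[1],flange(np.r_[T[1][:2],.028],1)),(T[2],flange(np.r_[T[2][:2],.022],1)),(T[3],flange(np.r_[T[3][:2],.022],0))):
        w=crop(d,proj(d,p)[0],53,50,5,f+tr);ims.append(w[:250,:265])
    rows.append(np.hstack(ims))
cv2.imwrite("pics/c1.png",np.vstack(rows))
E
```

```text
tray [0.5683 0.1981 0.0045] 2.74
packed [0.5812 0.1443 0.0326] 0.17
up [ 0.5916 -0.2904  0.0219] 2.89
down [ 0.4366 -0.1108  0.0148] 0.92
trayrect ((567.4961547851562, 198.0762939453125), (91.84957885742188, 195.95201110839844), 2.4987752437591553)
```

View pics/c1.png

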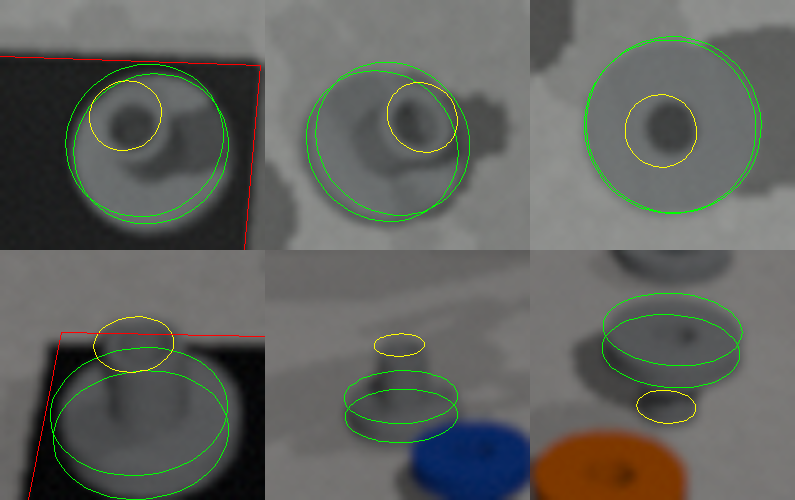

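The crop confirms the choices: a grey hub-up flange with a 64 mm brim, a grey hub-down flange, and the packed one. The overlays are a few mm off, so I'll refine them by edge fit in each camera.

```bash
cat >> h.py <<'E'
from scipy.ndimage import map_coordinates
def fit(d,p,up,rng=.008):
    g=cv2.GaussianBlur(d["img"],(0,0),.8).astype(float)
    gx=cv2.Sobel(g,-1,1,0).sum(2) ;gy=cv2.Sobel(g,-1,0,1).sum(2)
    G=np.hypot(gx,gy);G=np.minimum(G,np.percentile(G,97))
    def sc(dx,dy):
        q=p+[dx,dy,0];v=0
        z=q[2];s=1 if up else -1
        lo,hi=sorted((z-s*.022,z-s*.010))
        # silhouette of the brim = hull of both circles; plus hub end when visible
        h=cv2.convexHull(proj(d,np.r_[circ(q,lo,.032),circ(q,hi,.032)]).astype(np.float32))[:,0]
        n=np.r_[h,h[:1]];L=np.r_[0,np.cumsum(np.hypot(*np.diff(n,axis=0).T))];t=np.linspace(0,L[-1],120)
        u=np.c_[np.interp(t,L,n[:,0]),np.interp(t,L,n[:,1])]
        v=map_coordinates(G,[u[:,1],u[:,0]],order=1).mean()
        if up:
            u=proj(d,circ(q,z+.022,.014));v+=.5*map_coordinates(G,[u[:,1],u[:,0]],order=1).mean()
        return v
    a=np.arange(-rng,rng+1e-9,.0005);S=np.array([[sc(x,y) for y in a] for x in a])
    i,j=np.unravel_index(S.argmax(),S.shape);return p+[a[i],a[j],0]
def trayfit(d,box):
    x0,y0,x1,y1=box
    m=np.zeros(d["img"].shape[:2],np.uint8);m[y0:y1,x0:x1]=(d["img"].max(2)[y0:y1,x0:x1]<60)
    cs,_=cv2.findContours(m,cv2.RETR_EXTERNAL,cv2.CHAIN_APPROX_NONE);c=cv2.convexHull(max(cs,key=cv2.contourArea))
    q=np.array([atz(d,u[0]+0.,.014) for u in c]);return cv2.minAreaRect((q*1000).astype(np.float32))
E
python3 - <<'E'
from h import *
t=eyes.read_camera("top");s=eyes.read_camera("side")
print(trayfit(t,(95,145,215,215)),trayfit(s,(185,225,275,350)))
I=[("packed",[.578,.144,.028],1),("up",[.5916,-.2904,.022],1),("down",[.4366,-.1108,.022],0)]
F={}
for n,p,u in I:
    F[n]=[fit(d,np.array(p),u) for d in(t,s)];print(n,*[f.round(4) for f in F[n]])
rows=[]
for k,d in enumerate((t,s)):
    rows.append(np.hstack([crop(d,proj(d,F[n][k])[0],53,50,5,flange(F[n][k],u))[:250,:265] for n,p,u in I]))
cv2.imwrite("pics/c2.png",np.vstack(rows))
E
```

```text
((567.858642578125, 198.0238037109375), (93.31375885009766, 198.2356719970703), 2.981426477432251) ((569.74072265625, 207.83116149902344), (93.80359649658203, 205.61376953125), 2.8877930641174316)
packed [0.579  0.1415 0.028 ] [0.578  0.1445 0.028 ]
up [ 0.5881 -0.2874  0.022 ] [ 0.5896 -0.2829  0.022 ]
down [ 0.4351 -0.1103  0.022 ] [ 0.4366 -0.1053  0.022 ]
```

View pics/c2.png

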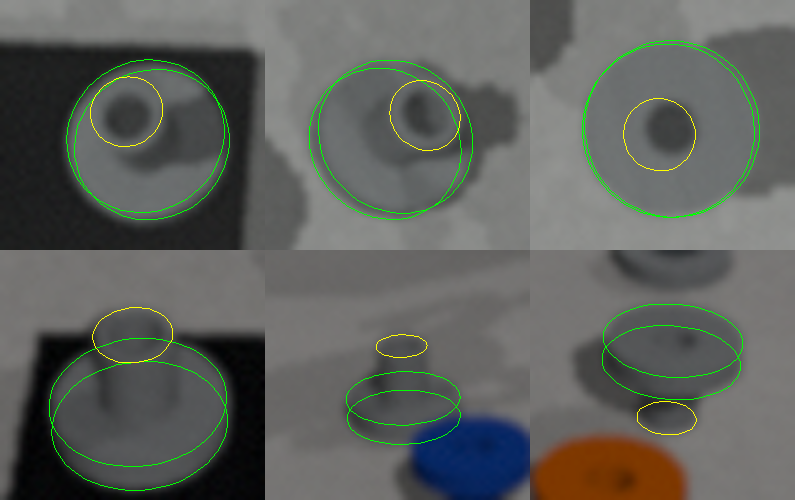

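>>> jog_arm(commands=[{"x":3.8,"y":-1.3,"claw":-1},{"x":3.8,"y":-1.3,"claw":-1},{"x":3.8,"y":-1.3,"claw":-1},{"x":3.8,"y":-1.3,"claw":-1},{"x":3.8,"y":-1.3,"claw":-1},{"x":3.8,"y":-1.3,"claw":-1},{"x":3.8,"y":-1.3,"claw":-1},{"x":3.8,"y":-1.3,"claw":-1}], newtons=60)

```text
invalid input at $.commands[0]: expected keys ax, ay, az, x, y, z, claw
```

>>> jog_arm(commands=[{"x":3.88,"y":-1.37},{"x":3.88,"y":-1.37},{"x":3.88,"y":-1.37},{"x":3.88,"y":-1.37},{"az":-8.2},{"az":-8.2},{"az":-8.2},{"az":-8.2}])

```text
invalid input at $.commands[0]: expected keys ax, ay, az, x, y, z, claw
```

>>> jog_arm(commands=[{"az":-8.2},{"az":-8.2},{"az":-8.2},{"az":-8.1},{"az":-8.0},{},{},{}])

```text
invalid input at $.commands[0]: expected keys ax, ay, az, x, y, z, claw
```

```bash
cat >> h.py <<'E'
def go(x,y,z):
    s=status.sense();q=R.from_quat(s['tool_rot']);m=q.as_matrix()
    print("t",round(s['time'],2),"pos",s['position'].round(4),"xang",round(np.degrees(np.arctan2(m[1,0],m[0,0])),2),"tz",m[:,2].round(3),"w",round(s['grip_width'],4),"F",s['ft_force'].round(1),"pz",r.pinch_z,"gf",s['grip_force'])
    print("go cm",(q.inv().apply(np.array([x,y,z])-s['position'])*100).round(2))
E
python3 -c "
from h import *
go(.5885,-.2855,.0185)"
```

```text
t 0.7 pos [ 0.2089 -0.5891  0.2313] xang 19.52 tz [ 0. -0. -1.] w 0.0848 F [0.5 0.5 0.4] pz 0.0187 gf 0.0
go cm [ 45.92 -15.93  21.28]
```

>>> jog_arm(commands=[{"ax":0,"ay":0,"az":0,"x":3.8,"y":-1.3,"z":0,"claw":-1},{"ax":0,"ay":0,"az":0,"x":3.8,"y":-1.3,"z":0,"claw":-1},{"ax":0,"ay":0,"az":0,"x":3.8,"y":-1.3,"z":0,"claw":-1},{"ax":0,"ay":0,"az":0,"x":3.8,"y":-1.3,"z":0,"claw":-1},{"ax":0,"ay":0,"az":0,"x":3.8,"y":-1.3,"z":0,"claw":-1},{"ax":0,"ay":0,"az":0,"x":3.8,"y":-1.3,"z":0,"claw":-1},{"ax":0,"ay":0,"az":0,"x":3.8,"y":-1.3,"z":0,"claw":-1},{"ax":0,"ay":0,"az":0,"x":3.8,"y":-1.3,"z":0,"claw":-1}], newtons=60)

```text
time: 1.5
position: [0.4618, -0.3883, 0.2314]
tool_rot: [0.986, 0.17, 0.0, 0.0]
ft_force: [-0.2, 0.9, 0.8]
grip_width: 0.0856
grip_force: 0.0
```

>>> jog_arm(commands=[{"ax":0,"ay":0,"az":0,"x":3.9,"y":-1.4,"z":0,"claw":-1},{"ax":0,"ay":0,"az":0,"x":3.9,"y":-1.4,"z":0,"claw":-1},{"ax":0,"ay":0,"az":0,"x":3.9,"y":-1.4,"z":0,"claw":-1},{"ax":0,"ay":0,"az":0,"x":3.9,"y":-1.4,"z":0,"claw":-1},{"ax":0,"ay":0,"az":-8.2,"x":0,"y":0,"z":0,"claw":-1},{"ax":0,"ay":0,"az":-8.2,"x":0,"y":0,"z":0,"claw":-1},{"ax":0,"ay":0,"az":-8.2,"x":0,"y":0,"z":0,"claw":-1},{"ax":0,"ay":0,"az":-8.2,"x":0,"y":0,"z":0,"claw":-1}])

```text
time: 2.3
position: [0.5891, -0.2843, 0.2312]
tool_rot: [0.896, 0.444, -0.0, -0.0]
ft_force: [0.1, -0.6, -0.1]
grip_width: 0.0854
grip_force: 0.0
```

>>> jog_arm(commands=[{"ax":0,"ay":0,"az":-8.2,"x":0,"y":0,"z":0,"claw":-1},{"ax":0,"ay":0,"az":-8.2,"x":0,"y":0,"z":0,"claw":-1},{"ax":0,"ay":0,"az":-8.2,"x":0,"y":0,"z":0,"claw":-1},{"ax":0,"ay":0,"az":-8.1,"x":0,"y":0,"z":0,"claw":-1},{"ax":0,"ay":0,"az":-8.0,"x":0,"y":0,"z":0,"claw":-1},{"ax":0,"ay":0,"az":0,"x":0,"y":0,"z":3,"claw":-1},{"ax":0,"ay":0,"az":0,"x":0,"y":0,"z":3,"claw":-1},{"ax":0,"ay":0,"az":0,"x":0,"y":0,"z":3,"claw":-1}])

```text
time: 3.1
position: [0.5891, -0.2846, 0.1406]
tool_rot: [0.688, 0.726, 0.0, 0.0]
ft_force: [0.7, -1.1, -1.0]
grip_width: 0.0854
grip_force: 0.0
```

```bash
python3 -c "
from h import *
go(.5885,-.2855,.0185)"
```

```text
t 3.1 pos [ 0.5891 -0.2846  0.1406] xang 93.02 tz [ 0.001 -0.    -1.   ] w 0.0854 F [ 0.7 -1.1 -1. ] pz 0.0187 gf 0.0
go cm [-0.08 -0.07 12.21]
```

>>> jog_arm(commands=[{"ax":0,"ay":0,"az":0,"x":0,"y":0,"z":3.5,"claw":-1},{"ax":0,"ay":0,"az":0,"x":0,"y":0,"z":3.5,"claw":-1},{"ax":0,"ay":0,"az":0,"x":0,"y":0,"z":2.5,"claw":-1},{"ax":0,"ay":0,"az":0,"x":0,"y":0,"z":1.7,"claw":-1},{"ax":0,"ay":0,"az":0,"x":0,"y":0,"z":1.0,"claw":-1},{"ax":0,"ay":0,"az":0,"x":0,"y":0,"z":0,"claw":0},{"ax":0,"ay":0,"az":0,"x":0,"y":0,"z":0,"claw":0.1},{"ax":0,"ay":0,"az":0,"x":0,"y":0,"z":0,"claw":0.1}])

```text
time: 3.9
position: [0.5899, -0.285, 0.0207]
tool_rot: [0.688, 0.726, 0.0, 0.001]
ft_force: [-0.2, -0.1, 0.2]
grip_width: 0.0437
grip_force: 0.0
```

Run:
```python
from h import *
go(.5885,-.2855,.0185)
t=eyes.read_camera("top");s=eyes.read_camera("side")
p=np.array([.589,-.285,.03])
cv2.imwrite("pics/c3.png",np.hstack([crop(t,proj(t,p)[0],76,76,5,[]),crop(s,proj(s,p)[0],76,76,5,[])]))
```

```text
t 3.9 pos [ 0.5899 -0.285   0.0207] xang 93.03 tz [ 0.002 -0.001 -1.   ] w 0.0437 F [-0.2 -0.1  0.2] pz 0.0187 gf 0.0
go cm [-0.05 -0.15  0.22]
```

View pics/c3.png

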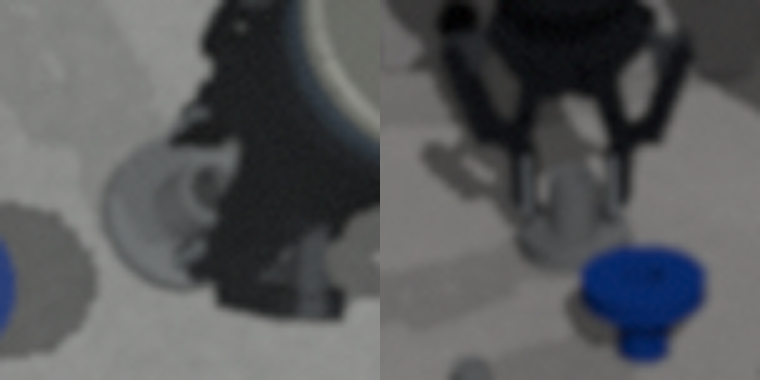

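The side crop shows the fingers straddling the hub (574,190 in the crop) about centrally, so I'll close.

>>> jog_arm(commands=[{"ax":0,"ay":0,"az":0,"x":0,"y":0,"z":0.2,"claw":0.3},{"ax":0,"ay":0,"az":0,"x":0,"y":0,"z":0,"claw":0.5},{"ax":0,"ay":0,"az":0,"x":0,"y":0,"z":0,"claw":1},{"ax":0,"ay":0,"az":0,"x":0,"y":0,"z":0,"claw":1},{"ax":0,"ay":0,"az":0,"x":0,"y":0,"z":0,"claw":1},{"ax":0,"ay":0,"az":0,"x":0,"y":0,"z":0,"claw":1},{"ax":0,"ay":0,"az":0,"x":0,"y":0,"z":0,"claw":1},{"ax":0,"ay":0,"az":0,"x":0,"y":0,"z":0,"claw":1}])

```text
time: 4.8
position: [0.5894, -0.2848, 0.0181]
tool_rot: [0.688, 0.726, 0.0, 0.001]
ft_force: [-1.0, 0.8, 5.3]
grip_width: 0.0261
grip_force: 58.7
```

>>> jog_arm(commands=[{"ax":0,"ay":0,"az":0,"x":0,"y":0,"z":-1,"claw":1},{"ax":0,"ay":0,"az":0,"x":0,"y":0,"z":-2,"claw":1},{"ax":0,"ay":0,"az":0,"x":0,"y":0,"z":-3,"claw":1},{"ax":0,"ay":0,"az":0,"x":0,"y":0,"z":-3,"claw":1},{"ax":0,"ay":0,"az":0,"x":0,"y":0,"z":-1,"claw":1},{"ax":0,"ay":0,"az":0,"x":0,"y":0,"z":0,"claw":1},{"ax":0,"ay":0,"az":0,"x":0,"y":0,"z":0,"claw":1},{"ax":0,"ay":0,"az":0,"x":0,"y":0,"z":0,"claw":1}])

```text
time: 5.6
position: [0.5878, -0.284, 0.1154]
tool_rot: [0.688, 0.726, -0.0, -0.001]
ft_force: [0.1, -0.3, -3.1]
grip_width: 0.0262
grip_force: 59.4
```

Run:
```python
from h import *
go(.5678-.054*.052,.198+.054*.9986,.1)
t=eyes.read_camera("top");s=eyes.read_camera("side")
p=status.sense()['position'];P=p-[0,0,-.0037];print(P)
o=[flange(p+[0,0,.0037],1)]
cv2.imwrite("pics/c4.png",np.hstack([crop(d,proj(d,p)[0],76,76,5,o[0]) for d in(t,s)]))
```

```text
t 5.6 pos [ 0.5878 -0.284   0.1154] xang 93.02 tz [-0.003  0.001 -1.   ] w 0.0262 F [ 0.1 -0.3 -3.1] pz 0.0187 gf 59.42813158035278
go cm [53.63  0.55  1.62]
[ 0.58809731 -0.28410675  0.11935634]
```

View pics/c4.png

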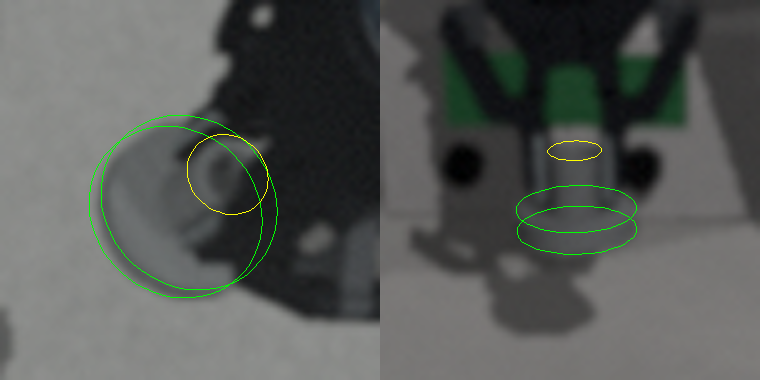

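The flange is lifted (3.1 N of weight) and the overlay agrees with the tool pose within about 2 mm, so I'll carry it to the free end.

>>> jog_arm(commands=[{"ax":0,"ay":0,"az":0,"x":2.5,"y":0,"z":0,"claw":1},{"ax":0,"ay":0,"az":0,"x":4,"y":0,"z":0,"claw":1},{"ax":0,"ay":0,"az":0,"x":4.8,"y":0,"z":0,"claw":1},{"ax":0,"ay":0,"az":0,"x":4.8,"y":0.3,"z":0,"claw":1},{"ax":0,"ay":0,"az":0,"x":4.8,"y":0.3,"z":0,"claw":1},{"ax":0,"ay":0,"az":0,"x":4.8,"y":0,"z":0,"claw":1},{"ax":0,"ay":0,"az":0,"x":4.8,"y":0,"z":0,"claw":1},{"ax":0,"ay":0,"az":0,"x":4.8,"y":0,"z":0,"claw":1}])

```text
time: 6.5
position: [0.5756, 0.0702, 0.1166]
tool_rot: [0.688, 0.726, -0.0, -0.0]
ft_force: [1.3, 1.3, -2.9]
grip_width: 0.0261
grip_force: 59.5
```

>>> jog_arm(commands=[{"ax":0,"ay":0,"az":0,"x":4.8,"y":0,"z":0,"claw":1},{"ax":0,"ay":0,"az":0,"x":4.8,"y":0,"z":0,"claw":1},{"ax":0,"ay":0,"az":0,"x":4.0,"y":0,"z":0,"claw":1},{"ax":0,"ay":0,"az":0,"x":3,"y":0,"z":0,"claw":1},{"ax":0,"ay":0,"az":0,"x":1.7,"y":0,"z":0,"claw":1},{"ax":0,"ay":0,"az":0,"x":0,"y":0,"z":0,"claw":1},{"ax":0,"ay":0,"az":0,"x":0,"y":0,"z":0,"claw":1},{"ax":0,"ay":0,"az":0,"x":0,"y":0,"z":0,"claw":1}])

```text
time: 7.3
position: [0.5666, 0.2497, 0.1169]
tool_rot: [0.689, 0.725, -0.001, -0.0]
ft_force: [0.5, 0.3, -3.9]
grip_width: 0.0261
grip_force: 59.5
```

Run:
```python
from h import *
go(.5678-.054*.052,.198+.054*.9986,.024)
t=eyes.read_camera("top");s=eyes.read_camera("side")
p=status.sense()['position']
cv2.imwrite("pics/c5.png",np.hstack([crop(d,proj(d,p)[0],76,100,5,flange(p+[0,0,.0037],1))[:500] for d in(t,s)]))
```

```text
t 7.3 pos [0.5666 0.2497 0.1169] xang 92.97 tz [-0.001 -0.001 -1.   ] w 0.0261 F [ 0.5  0.3 -3.9] pz 0.0187 gf 59.49944615364075
go cm [ 0.23 -0.14  9.29]
```

View pics/c5.png

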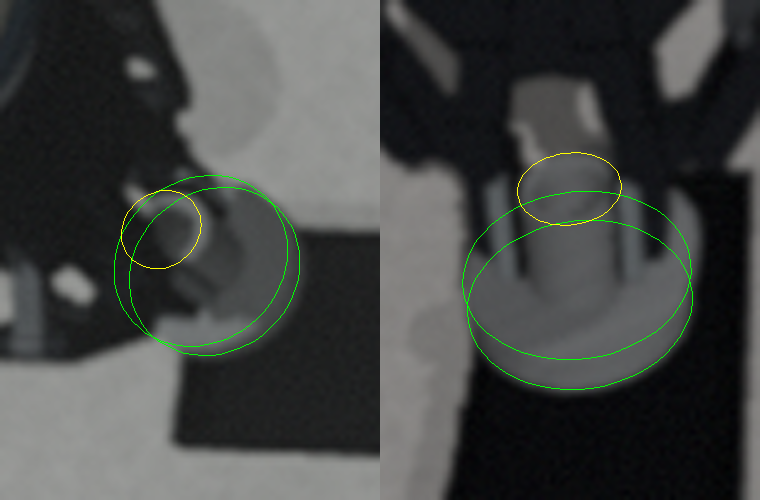

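The top overlay shows the brim about 1.5 mm toward -y of the tool, so I'll shift 0.35 cm and descend.

>>> jog_arm(commands=[{"ax":0,"ay":0,"az":0,"x":0.35,"y":0,"z":2,"claw":1},{"ax":0,"ay":0,"az":0,"x":0,"y":0,"z":2.5,"claw":1},{"ax":0,"ay":0,"az":0,"x":0,"y":0,"z":2,"claw":1},{"ax":0,"ay":0,"az":0,"x":0,"y":0,"z":1.2,"claw":1},{"ax":0,"ay":0,"az":0,"x":0,"y":0,"z":0.8,"claw":1},{"ax":0,"ay":0,"az":0,"x":0,"y":0,"z":0.5,"claw":1},{"ax":0,"ay":0,"az":0,"x":0,"y":0,"z":0,"claw":1},{"ax":0,"ay":0,"az":0,"x":0,"y":0,"z":0,"claw":1}])

```text
time: 8.2
position: [0.567, 0.2548, 0.028]
tool_rot: [0.688, 0.726, 0.0, 0.0]
ft_force: [0.1, -0.1, -4.0]
grip_width: 0.0265
grip_force: 59.5
```

>>> jog_arm(commands=[{"ax":0,"ay":0,"az":0,"x":0,"y":0,"z":0.1,"claw":1},{"ax":0,"ay":0,"az":0,"x":0,"y":0,"z":0.1,"claw":1},{"ax":0,"ay":0,"az":0,"x":0,"y":0,"z":0,"claw":1},{"ax":0,"ay":0,"az":0,"x":0,"y":0,"z":0,"claw":1},{"ax":0,"ay":0,"az":0,"x":0,"y":0,"z":0,"claw":1},{"ax":0,"ay":0,"az":0,"x":0,"y":0,"z":0,"claw":1},{"ax":0,"ay":0,"az":0,"x":0,"y":0,"z":0,"claw":1},{"ax":0,"ay":0,"az":0,"x":0,"y":0,"z":0,"claw":1}])

```text
time: 9.0
position: [0.5665, 0.2546, 0.0253]
tool_rot: [0.688, 0.726, -0.0, 0.0]
ft_force: [-0.0, -0.4, -3.8]
grip_width: 0.0261
grip_force: 59.5
```

>>> jog_arm(commands=[{"ax":0,"ay":0,"az":0,"x":0,"y":0,"z":0.1,"claw":1},{"ax":0,"ay":0,"az":0,"x":0,"y":0,"z":0.05,"claw":1},{"ax":0,"ay":0,"az":0,"x":0,"y":0,"z":0,"claw":1},{"ax":0,"ay":0,"az":0,"x":0,"y":0,"z":0,"claw":1},{"ax":0,"ay":0,"az":0,"x":0,"y":0,"z":0,"claw":1},{"ax":0,"ay":0,"az":0,"x":0,"y":0,"z":0,"claw":1},{"ax":0,"ay":0,"az":0,"x":0,"y":0,"z":0,"claw":1},{"ax":0,"ay":0,"az":0,"x":0,"y":0,"z":0,"claw":1}])

```text
time: 9.8
position: [0.5666, 0.2546, 0.0241]
tool_rot: [0.688, 0.726, 0.0, 0.0]
ft_force: [-2.0, -1.7, 6.1]
grip_width: 0.0262
grip_force: 60.2
```

Contact is felt (6 N) at the expected height, so I'll release and retreat.

>>> jog_arm(commands=[{"ax":0,"ay":0,"az":0,"x":0,"y":0,"z":0,"claw":0.2},{"ax":0,"ay":0,"az":0,"x":0,"y":0,"z":0,"claw":0},{"ax":0,"ay":0,"az":0,"x":0,"y":0,"z":0,"claw":-0.3},{"ax":0,"ay":0,"az":0,"x":0,"y":0,"z":0,"claw":-0.5},{"ax":0,"ay":0,"az":0,"x":0,"y":0,"z":0,"claw":-0.5},{"ax":0,"ay":0,"az":0,"x":0,"y":0,"z":-2,"claw":-0.5},{"ax":0,"ay":0,"az":0,"x":0,"y":0,"z":-3,"claw":-1},{"ax":0,"ay":0,"az":0,"x":0,"y":0,"z":-4,"claw":-1}])

```text
time: 10.6
position: [0.5652, 0.254, 0.1132]
tool_rot: [0.688, 0.726, -0.002, -0.001]
ft_force: [0.4, 0.3, 0.2]
grip_width: 0.0855
grip_force: 0.0
```

>>> jog_arm(commands=[{"ax":0,"ay":0,"az":0,"x":-2,"y":-1,"z":-2,"claw":-1},{"ax":0,"ay":0,"az":0,"x":-4.6,"y":-1.7,"z":0,"claw":-1},{"ax":0,"ay":0,"az":0,"x":-4.6,"y":-1.7,"z":0,"claw":-1},{"ax":0,"ay":0,"az":0,"x":-4.6,"y":-1.7,"z":0,"claw":-1},{"ax":0,"ay":0,"az":0,"x":-4.6,"y":-1.7,"z":0,"claw":-1},{"ax":0,"ay":0,"az":0,"x":-4.6,"y":-1.7,"z":0,"claw":-1},{"ax":0,"ay":0,"az":0,"x":-4.6,"y":-1.7,"z":0,"claw":-1},{"ax":0,"ay":0,"az":0,"x":-4.6,"y":-1.7,"z":0,"claw":-1}])

```text
time: 11.4
position: [0.455, -0.0955, 0.134]
tool_rot: [0.688, 0.726, 0.0, 0.0]
ft_force: [0.8, -1.3, -0.4]
grip_width: 0.0853
grip_force: 0.0
```

Run:
```python
from h import *
go(.4355,-.1095,.019)
t=eyes.read_camera("top");s=eyes.read_camera("side")
F=[]
for n,p in(("packed",[.5785,.1425,.028]),("new",[.5665,.2535,.028])):
    f=[fit(d,np.array(p),1,.006) for d in(t,s)];print(n,f);F.append(f)
print(trayfit(t,(95,145,215,215)))
cv2.imwrite("pics/c6.png",np.hstack([crop(d,proj(d,[.57,.198,.02])[0],100,120,4,flange(F[0][k],1)+flange(F[1][k],1))[:480] for k,d in enumerate((t,s))]))
```

```text
t 11.4 pos [ 0.455  -0.0955  0.134 ] xang 93.05 tz [ 0.001 -0.    -1.   ] w 0.0853 F [ 0.8 -1.3 -0.4] pz 0.0187 gf 0.0
go cm [-1.3  -2.03 11.5 ]
packed [array([0.579 , 0.1415, 0.028 ]), array([0.578 , 0.1445, 0.028 ])]
new [array([0.568, 0.253, 0.028]), array([0.5675, 0.254 , 0.028 ])]
((567.9132080078125, 197.94381713867188), (91.97200012207031, 196.0517578125), 2.7792468070983887)
```

View pics/c6.png

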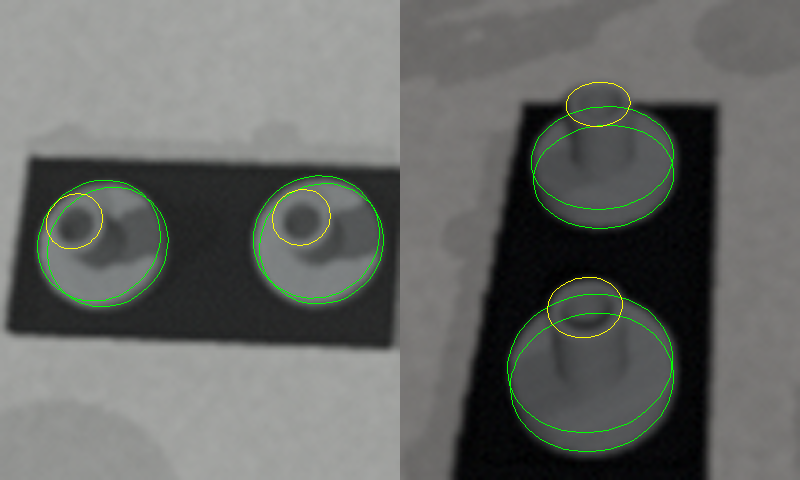

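The flange stands in the free end, 55 mm from the middle (top fit), with the packed one undisturbed. Next is the grey hub-down flange.

>>> jog_arm(commands=[{"ax":0,"ay":0,"az":0,"x":-1.35,"y":-2.1,"z":0,"claw":-1},{"ax":0,"ay":0,"az":0,"x":0,"y":0,"z":0,"claw":-1},{"ax":0,"ay":0,"az":0,"x":0,"y":0,"z":3,"claw":-1},{"ax":0,"ay":0,"az":0,"x":0,"y":0,"z":2,"claw":-1},{"ax":0,"ay":0,"az":0,"x":0,"y":0,"z":1,"claw":-1},{"ax":0,"ay":0,"az":0,"x":0,"y":0,"z":1,"claw":-1},{"ax":0,"ay":0,"az":0,"x":0,"y":0,"z":0,"claw":-1},{"ax":0,"ay":0,"az":0,"x":0,"y":0,"z":0,"claw":-1}])

```text
time: 12.3
position: [0.4359, -0.1082, 0.0641]
tool_rot: [0.688, 0.726, 0.0, 0.0]
ft_force: [-0.6, 0.1, -0.3]
grip_width: 0.0854
grip_force: 0.0
```

Run:
```python
from h import *
go(.435,-.110,.013)
t=eyes.read_camera("top");s=eyes.read_camera("side")
p=np.array([.435,-.11,.03])
cv2.imwrite("pics/c7.png",np.hstack([crop(d,proj(d,p)[0],76,100,5,flange(np.array([.435,-.11,.022]),0)) for d in(t,s)]))
```

```text
t 12.3 pos [ 0.4359 -0.1082  0.0641] xang 93.04 tz [ 0. -0. -1.] w 0.0854 F [-0.6  0.1 -0.3] pz 0.0187 gf 0.0
go cm [-0.17 -0.1   5.11]
```

View pics/c7.png

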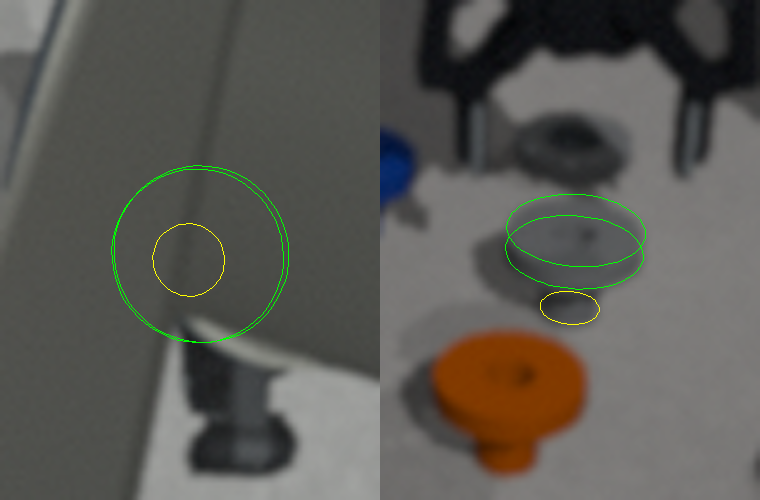

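The side crop shows the open fingertips at crop x 470 and 690, straddling the brim (centre 575) about centrally. The tips stand about 13 mm above the TCP, so I'll descend to TCP z = 0.011 and close.

>>> jog_arm(commands=[{"ax":0,"ay":0,"az":0,"x":-0.15,"y":-0.1,"z":1.5,"claw":-1},{"ax":0,"ay":0,"az":0,"x":0,"y":0,"z":1.5,"claw":-1},{"ax":0,"ay":0,"az":0,"x":0,"y":0,"z":1.3,"claw":-1},{"ax":0,"ay":0,"az":0,"x":0,"y":0,"z":1,"claw":-1},{"ax":0,"ay":0,"az":0,"x":0,"y":0,"z":0,"claw":-1},{"ax":0,"ay":0,"az":0,"x":0,"y":0,"z":0,"claw":-0.7},{"ax":0,"ay":0,"az":0,"x":0,"y":0,"z":0,"claw":-0.6},{"ax":0,"ay":0,"az":0,"x":0,"y":0,"z":0,"claw":-0.4}])

```text
time: 13.2
position: [0.4353, -0.1101, 0.0118]
tool_rot: [0.688, 0.726, 0.0, 0.001]
ft_force: [-1.4, -0.0, 10.5]
grip_width: 0.0624
grip_force: 62.5
```

>>> jog_arm(commands=[{"ax":0,"ay":0,"az":0,"x":0,"y":0,"z":0,"claw":0},{"ax":0,"ay":0,"az":0,"x":0,"y":0,"z":0,"claw":1},{"ax":0,"ay":0,"az":0,"x":0,"y":0,"z":0,"claw":1},{"ax":0,"ay":0,"az":0,"x":0,"y":0,"z":0,"claw":1},{"ax":0,"ay":0,"az":0,"x":0,"y":0,"z":0,"claw":1},{"ax":0,"ay":0,"az":0,"x":0,"y":0,"z":0,"claw":1},{"ax":0,"ay":0,"az":0,"x":0,"y":0,"z":0,"claw":1},{"ax":0,"ay":0,"az":0,"x":0,"y":0,"z":0,"claw":1}])

```text
time: 14.0
position: [0.4353, -0.1101, 0.0119]
tool_rot: [0.688, 0.726, 0.0, 0.001]
ft_force: [-1.1, -0.1, 9.4]
grip_width: 0.0624
grip_force: 62.7
```

```bash
python3 -c "
from h import *
go(.435,-.110,.011)"
```

```text
t 14.0 pos [ 0.4353 -0.1101  0.0119] xang 93.02 tz [ 0.002 -0.    -1.   ] w 0.0624 F [-1.1 -0.1  9.4] pz 0.0187 gf 62.723904848098755
go cm [ 0.01 -0.03  0.09]
```

>>> jog_arm(commands=[{"ax":0,"ay":0,"az":0,"x":0,"y":0,"z":-1,"claw":1},{"ax":0,"ay":0,"az":0,"x":0,"y":0,"z":-2,"claw":1},{"ax":0,"ay":0,"az":0,"x":0,"y":0,"z":-3,"claw":1},{"ax":0,"ay":0,"az":0,"x":0,"y":0,"z":-3,"claw":1},{"ax":0,"ay":0,"az":0,"x":0,"y":0,"z":-2,"claw":1},{"ax":0,"ay":0,"az":0,"x":0,"y":0,"z":0,"claw":1},{"ax":0,"ay":0,"az":0,"x":0,"y":0,"z":0,"claw":1},{"ax":0,"ay":0,"az":0,"x":0,"y":0,"z":0,"claw":1}])

```text
time: 14.8
position: [0.4335, -0.1097, 0.1197]
tool_rot: [0.688, 0.726, -0.0, -0.001]
ft_force: [0.4, 0.3, -3.7]
grip_width: 0.0622
grip_force: 67.0
```

```bash
python3 -c "
from h import *
go(.573,.198,.018)"
```

```text
t 14.8 pos [ 0.4335 -0.1097  0.1197] xang 93.03 tz [-0.002  0.    -1.   ] w 0.0622 F [ 0.4  0.3 -3.7] pz 0.0187 gf 67.03186869621277
go cm [29.98 15.57 10.16]
```

>>> jog_arm(commands=[{"ax":0,"ay":0,"az":0,"x":2,"y":1,"z":0,"claw":1},{"ax":0,"ay":0,"az":0,"x":3,"y":1.5,"z":0,"claw":1},{"ax":0,"ay":0,"az":0,"x":4,"y":2,"z":0,"claw":1},{"ax":0,"ay":0,"az":0,"x":4,"y":2,"z":0,"claw":1},{"ax":0,"ay":0,"az":0,"x":4,"y":2,"z":0,"claw":1},{"ax":0,"ay":0,"az":0,"x":4,"y":2,"z":0,"claw":1},{"ax":0,"ay":0,"az":0,"x":4,"y":2,"z":0,"claw":1},{"ax":0,"ay":0,"az":0,"x":3,"y":1.5,"z":0,"claw":1}])

```text
time: 15.6
position: [0.5595, 0.1794, 0.1189]
tool_rot: [0.688, 0.726, -0.001, -0.001]
ft_force: [1.1, -0.9, -4.4]
grip_width: 0.062
grip_force: 67.0
```

>>> jog_arm(commands=[{"ax":0,"ay":0,"az":0,"x":1.3,"y":1,"z":0,"claw":1},{"ax":0,"ay":0,"az":0,"x":0.7,"y":0.5,"z":0,"claw":1},{"ax":0,"ay":0,"az":0,"x":0,"y":0,"z":0,"claw":1},{"ax":0,"ay":0,"az":0,"x":0,"y":0,"z":0,"claw":1},{"ax":0,"ay":0,"az":0,"x":0,"y":0,"z":0,"claw":1},{"ax":0,"ay":0,"az":0,"x":0,"y":0,"z":0,"claw":1},{"ax":0,"ay":0,"az":0,"x":0,"y":0,"z":0,"claw":1},{"ax":0,"ay":0,"az":0,"x":0,"y":0,"z":0,"claw":1}])

```text
time: 16.4
position: [0.5735, 0.1975, 0.121]
tool_rot: [0.688, 0.725, 0.0, 0.0]
ft_force: [1.0, 0.2, -4.6]
grip_width: 0.0622
grip_force: 66.9
```

Run:
```python
from h import *
go(.573,.198,.018)
p=status.sense()['position']
# held flange: centre is TCP z + .022-.0119
c=p+[0,0,.0101]
for n in("top","side"):
    d=eyes.read_camera(n);print(n,fit(d,c,0,.006)-c)
```

```text
t 16.4 pos [0.5735 0.1975 0.121 ] xang 93.0 tz [ 0.  0. -1.] w 0.0622 F [ 1.   0.2 -4.6] pz 0.0187 gf 66.91988110542297
go cm [ 0.05 -0.05 10.3 ]
top [ 0.     -0.0005  0.    ]
side [-0.0015  0.0005  0.    ]
```

>>> jog_arm(commands=[{"ax":0,"ay":0,"az":0,"x":0.05,"y":0,"z":2,"claw":1},{"ax":0,"ay":0,"az":0,"x":0,"y":0,"z":2.5,"claw":1},{"ax":0,"ay":0,"az":0,"x":0,"y":0,"z":2.2,"claw":1},{"ax":0,"ay":0,"az":0,"x":0,"y":0,"z":1.5,"claw":1},{"ax":0,"ay":0,"az":0,"x":0,"y":0,"z":1,"claw":1},{"ax":0,"ay":0,"az":0,"x":0,"y":0,"z":0.6,"claw":1},{"ax":0,"ay":0,"az":0,"x":0,"y":0,"z":0,"claw":1},{"ax":0,"ay":0,"az":0,"x":0,"y":0,"z":0,"claw":1}])

```text
time: 17.3
position: [0.574, 0.1985, 0.0234]
tool_rot: [0.688, 0.726, 0.0, 0.0]
ft_force: [-0.3, 0.3, -3.0]
grip_width: 0.0625
grip_force: 66.9
```

>>> jog_arm(commands=[{"ax":0,"ay":0,"az":0,"x":0,"y":0,"z":0.1,"claw":1},{"ax":0,"ay":0,"az":0,"x":0,"y":0,"z":0.1,"claw":1},{"ax":0,"ay":0,"az":0,"x":0,"y":0,"z":0.1,"claw":1},{"ax":0,"ay":0,"az":0,"x":0,"y":0,"z":0,"claw":1},{"ax":0,"ay":0,"az":0,"x":0,"y":0,"z":0,"claw":1},{"ax":0,"ay":0,"az":0,"x":0,"y":0,"z":0,"claw":1},{"ax":0,"ay":0,"az":0,"x":0,"y":0,"z":0,"claw":1},{"ax":0,"ay":0,"az":0,"x":0,"y":0,"z":0,"claw":1}])

```text
time: 18.1
position: [0.5734, 0.1984, 0.0198]
tool_rot: [0.688, 0.726, 0.0, -0.0]
ft_force: [-0.0, -0.3, -3.3]
grip_width: 0.0619
grip_force: 66.9
```

>>> jog_arm(commands=[{"ax":0,"ay":0,"az":0,"x":0,"y":0,"z":0.1,"claw":1},{"ax":0,"ay":0,"az":0,"x":0,"y":0,"z":0.1,"claw":1},{"ax":0,"ay":0,"az":0,"x":0,"y":0,"z":0.05,"claw":1},{"ax":0,"ay":0,"az":0,"x":0,"y":0,"z":0,"claw":1},{"ax":0,"ay":0,"az":0,"x":0,"y":0,"z":0,"claw":1},{"ax":0,"ay":0,"az":0,"x":0,"y":0,"z":0,"claw":1},{"ax":0,"ay":0,"az":0,"x":0,"y":0,"z":0,"claw":1},{"ax":0,"ay":0,"az":0,"x":0,"y":0,"z":0,"claw":1}])

```text
time: 18.9
position: [0.5735, 0.1984, 0.018]
tool_rot: [0.688, 0.726, 0.0, -0.0]
ft_force: [-2.8, -0.5, 5.4]
grip_width: 0.0623
grip_force: 67.8
```

Contact is at the expected height (0.018), so I'll release, rise and move clear.

>>> jog_arm(commands=[{"ax":0,"ay":0,"az":0,"x":0,"y":0,"z":0,"claw":-0.5},{"ax":0,"ay":0,"az":0,"x":0,"y":0,"z":0,"claw":-0.7},{"ax":0,"ay":0,"az":0,"x":0,"y":0,"z":0,"claw":-1},{"ax":0,"ay":0,"az":0,"x":0,"y":0,"z":0,"claw":-1},{"ax":0,"ay":0,"az":0,"x":0,"y":0,"z":0,"claw":-1},{"ax":0,"ay":0,"az":0,"x":0,"y":0,"z":-1,"claw":-1},{"ax":0,"ay":0,"az":0,"x":0,"y":0,"z":-2.5,"claw":-1},{"ax":0,"ay":0,"az":0,"x":0,"y":0,"z":-4,"claw":-1}])

```text
time: 19.7
position: [0.5718, 0.1978, 0.0917]
tool_rot: [0.688, 0.726, -0.002, -0.001]
ft_force: [0.7, 0.5, 0.2]
grip_width: 0.0855
grip_force: 0.0
```

>>> jog_arm(commands=[{"ax":0,"ay":0,"az":0,"x":0,"y":0,"z":-4,"claw":-1},{"ax":0,"ay":0,"az":0,"x":-4,"y":0,"z":0,"claw":-1},{"ax":0,"ay":0,"az":0,"x":-4.5,"y":0,"z":0,"claw":-1},{"ax":0,"ay":0,"az":0,"x":-4.5,"y":0,"z":0,"claw":-1},{"ax":0,"ay":0,"az":0,"x":-4.5,"y":0,"z":0,"claw":-1},{"ax":0,"ay":0,"az":0,"x":-4.5,"y":0,"z":0,"claw":-1},{"ax":0,"ay":0,"az":0,"x":-4.5,"y":0,"z":0,"claw":-1},{"ax":0,"ay":0,"az":0,"x":-2,"y":0,"z":0,"claw":-1}])

```text
time: 20.5
position: [0.5886, -0.0897, 0.1332]
tool_rot: [0.689, 0.725, 0.0, 0.001]
ft_force: [1.0, 0.1, 0.0]
grip_width: 0.0854
grip_force: 0.0
```

Run:
```python
from h import *
go(.573,.198,.018)
C=[([.579,.142,.028],1),([.567,.2535,.028],1),([.5735,.1984,.028],0)]
ims=[]
for n in("top","side"):
    d=eyes.read_camera(n);fs=[]
    for k,(c,u) in enumerate(C):
        f=fit(d,np.array(c),u,.005);print(n,f)
    ims.append(crop(d,proj(d,[.57,.198,.03])[0],100,130,4,flange(np.array(C[2][0]),0))[:520])
cv2.imwrite("pics/c8.png",np.hstack(ims))
```

```text
t 20.5 pos [ 0.5886 -0.0897  0.1332] xang 92.91 tz [ 0.001 -0.001 -1.   ] w 0.0854 F [1.  0.1 0. ] pz 0.0187 gf 0.0
go cm [28.83 -0.11 11.49]
top [0.584 0.14  0.028]
top [0.5685 0.251  0.028 ]
top [0.574  0.2004 0.028 ]
side [0.5785 0.1435 0.028 ]
side [0.566  0.2555 0.028 ]
side [0.5725 0.2029 0.028 ]
```

View pics/c8.png

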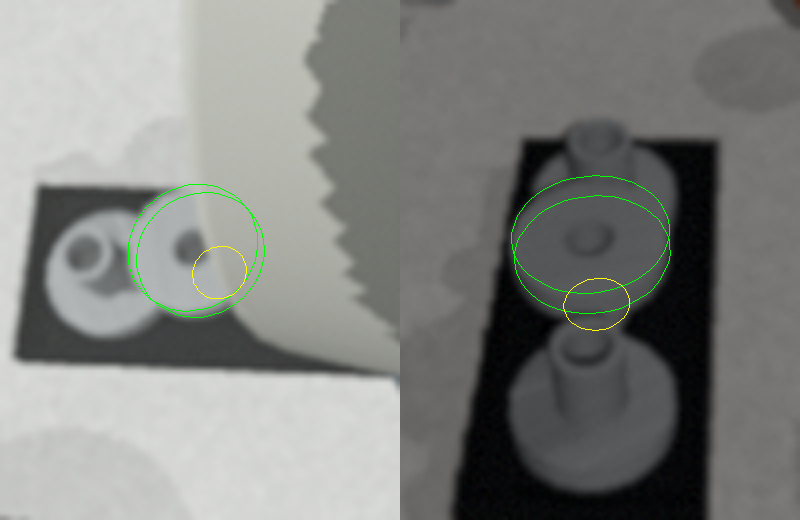

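The side view shows the middle flange (crop 590,240) standing level, hub down, between the two hubs. The packed one (597,150) and the placed one (590,400) both stand hub up, and the arm is clear, so I'll hand in.

```bash
python3 -c "
from cell import r
print(r.close_job())"
```

```text
the job is handed in; nothing more can be done
None
```

The job is handed in at about 20.5 s: the other hub-up flange stands in the tray's free end about 55 mm from the middle, and the grey hub-down flange stands level between the two; no verdict came back, and the arm hid part of the tray in the last top view, so the middle flange's final position rests on the side view and the tool position at release.

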